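Wake and tare the balance under the red beaker

ROBOT

A 6-joint arm with a two-finger parallel gripper is mounted at the origin on the work surface. World frame = base frame: x ahead of the robot, y to its left, z up, the work surface at z = 0. Lengths are in m, angles in degrees, forces in N, time in s.
With the tool pointing down it reaches from about 0.35 to 0.875 m from the base axis. Payload 4.2 kg.
Tool frame: the origin (TCP) lies midway between the tips of the shut fingers; the grasp point (between the pads) lies 19 mm behind it; z points along the fingers, y is the line along which they close (so a half turn about z gives the same grasp; the last joint's range is limited). The gripper opens to 87 mm and grips with 3 to 60 N. Pads are 19 mm wide; open, the fingers measure 117 mm over their backs; the gripper's body (75 mm by 190 mm) begins 51 mm behind the grasp point.
Start: joints at [-60.928, 22.042, 0.453, 0, -68.411, -14.817], TCP at [0.154, -0.606, 0.223] pointing down, gripper open.
Joint ranges: [-179.83, 179.83], [-69.29, 118.12], [-61.27, 80.66], [-181.25, 117.63], [-171.15, -9.14], [-177.46, 177.46]. Speed limits (degrees/s): [159.86, 159.86, 180, 180, 180, 180].

INTERFACE

Orientations are given as a 3x3 rotation matrix whose columns are the frame's x, y, z axes.
In Python, from station import r, camrig gives the robot as it stands (r), with the cameras (camrig).
- The arm moves only by the tool hand_motion, called after ">>>" in YAML: its name, and indented under it one key for each argument. Schema: {"type":"object","properties":{"steps":{"type":"object","properties":{"plan":{"type":"array","items":{"type":"array","items":{"type":"number"},"minItems":7,"maxItems":7},"minItems":1,"maxItems":8}},"additionalProperties":false,"required":["plan"]},"only":{"type":"string"},"quiet":{"type":"boolean"},"lines":{"type":"string"}},"required":["steps"],"additionalProperties":false}. steps is an object whose key "plan" holds a list of rows, 1 to 8 of them, each of 7 numbers: the opening from 0.0 (shut) to 1.0 (fully open), then dx, dy, dz in normalised numbers (1 is 0.75 m), then a rotation vector rx, ry, rz in parts of the range, where 1.0 means 4 rad; each row is the pose to reach, as a shift and turn from the pose commanded when the call began, along the tool's axes at that moment; what a row does not reach only later rows make up. A row lasts 1/10 s, in which the tool goes at most 0.05 m and 8.59 degrees, less where a joint would pass 70% of its speed; a pose out of reach is approached as far as the arm can. The fingers move at their own pace and stop on an object; the grip force is fixed at half the most. Time passes only in rows, so rows that do not move let the fingers close. The tool returns the time, the measured TCP pose, the force, the opening and the grip force at its end. only (a regular expression) keeps the lines of the reply that match it, lines (a string "A,B") keeps lines A to B, and quiet returns only ok. A shift or turn number past 1, either way, is cut back to 1. Input that does not fit is refused with a message, and nothing moves.
- r.sense(): the state, without advancing time (a new reading comes with each control period).
- camrig.capture(name): name is "side" or "top"; returns a dict with "pixels" (384x512x3 uint8, red, green, blue), "z_map" (384x512 float32, m along the optical axis (not along the pixel's ray), 0 where there is no reading), "K" (3x3 intrinsics, pixels), "distortion" ([k1, k2, p1, p2, k3] as OpenCV has them; the pictures are not rectified), "world_from_camera" (4x4, takes a point from camera to world coordinates). Camera axes: x right, y up, looking along -z (the intrinsics and any distortion apply to the point x, -y, -z); pixel columns grow to the right and rows downward; lengths in m; the calibration is good to about 2 mm. A picture is of the moment at which its call begins.
- r.finish_job(): hands the job in; it is judged then, once.
The state is a dict: "time_s": time; "joints": joint angles; "joint_velocities": joint speeds; "effort": joint torques, N m; "tcp_pos": TCP position; "ee_rot": TCP orientation; "wrist_force": force on the tool from outside, world axes, zero at the start; "moment": the same for the moment, N m; "gripper_width": opening from 0.0 (shut) to 1.0 (fully open); "gripper_force": force on a finger pad.
Only numpy, scipy, OpenCV 4.12 (cv2) and the standard library are available. Lean on these libraries where they do the work, as an engineer would, in place of code of your own. Each camera call takes 0.05 s, during which the arm holds its last target. There are 200 camera calls.

TASK

The red beaker stands on one of the two balances: switch that balance on with a gentle press of its blue key, let the key come up, then zero it with a gentle press of its green key and withdraw. Press with the fingertips, do not press the yellow key, and leave the other balance and all the vessels untouched.

Things in the scene. Friction and masses are not known exactly. Their poses are not given: they have to be found in the camera images.
- balance_1: White bench balance that carries the red beaker; fixed to the bench, 240 mm deep (its x) by 190 mm wide (its y), flat case top 40 mm above the bench. Origin: centre of its underside. Its keys are near its -x edge (towards the robot), its round steel pan (130 mm across, top 52 mm above the bench) is centred at x +40 mm. Which of the two stands on the left varies.
- power_1_top (a point): Centre of the top face of the blue power key of balance_1: a round key 24 mm across in a grey collar (40 mm across, 12 mm above the case), at balance x -93 mm, y +58 mm. Keys are 58 mm apart. The top face is 64 mm above the bench when up.
- power_1 (a joint): Travel of the blue power key of balance_1, m: 0 up, 0.008 fully down. Soft spring: it starts to move at about 2.4 N, is 4 mm down at about 5 N and bottoms hard at 8 N; springs back by itself. Counts as pressed past 0.003 (aim for 4 to 6 mm; a push over 20 N is too rough).
- units_1_top (a point): Centre of the top face of the yellow units key of balance_1: a round key 24 mm across in a grey collar (40 mm across, 12 mm above the case), at balance x -93 mm, y 0 mm. Keys are 58 mm apart. The top face is 64 mm above the bench when up.
- units_1 (a joint): Travel of the yellow units key of balance_1, m: 0 up, 0.008 fully down. Soft spring: it starts to move at about 2.4 N, is 4 mm down at about 5 N and bottoms hard at 8 N; springs back by itself. Counts as pressed past 0.003 (aim for 4 to 6 mm; a push over 20 N is too rough).
- tare_1_top (a point): Centre of the top face of the green tare key of balance_1: a round key 24 mm across in a grey collar (40 mm across, 12 mm above the case), at balance x -93 mm, y -58 mm. Keys are 58 mm apart. The top face is 64 mm above the bench when up.
- tare_1 (a joint): Travel of the green tare key of balance_1, m: 0 up, 0.008 fully down. Soft spring: it starts to move at about 2.4 N, is 4 mm down at about 5 N and bottoms hard at 8 N; springs back by itself. Counts as pressed past 0.003 (aim for 4 to 6 mm; a push over 20 N is too rough).
- balance_2: White bench balance that carries the amber jar; fixed to the bench, 240 mm deep (its x) by 190 mm wide (its y), flat case top 40 mm above the bench. Origin: centre of its underside. Its keys are near its -x edge (towards the robot), its round steel pan (130 mm across, top 52 mm above the bench) is centred at x +40 mm. Same make as balance_1. To be left alone.
- power_2_top (a point): Centre of the top face of the blue power key of balance_2: a round key 24 mm across in a grey collar (40 mm across, 12 mm above the case), at balance x -93 mm, y +58 mm. Keys are 58 mm apart. The top face is 64 mm above the bench when up.
- power_2 (a joint): Travel of the blue power key of balance_2, m: 0 up, 0.008 fully down. Soft spring: it starts to move at about 2.4 N, is 4 mm down at about 5 N and bottoms hard at 8 N; springs back by itself. Counts as pressed past 0.003 (aim for 4 to 6 mm; a push over 20 N is too rough).
- units_2_top (a point): Centre of the top face of the yellow units key of balance_2: a round key 24 mm across in a grey collar (40 mm across, 12 mm above the case), at balance x -93 mm, y 0 mm. Keys are 58 mm apart. The top face is 64 mm above the bench when up.
- units_2 (a joint): Travel of the yellow units key of balance_2, m: 0 up, 0.008 fully down. Soft spring: it starts to move at about 2.4 N, is 4 mm down at about 5 N and bottoms hard at 8 N; springs back by itself. Counts as pressed past 0.003 (aim for 4 to 6 mm; a push over 20 N is too rough).
- tare_2_top (a point): Centre of the top face of the green tare key of balance_2: a round key 24 mm across in a grey collar (40 mm across, 12 mm above the case), at balance x -93 mm, y -58 mm. Keys are 58 mm apart. The top face is 64 mm above the bench when up.
- tare_2 (a joint): Travel of the green tare key of balance_2, m: 0 up, 0.008 fully down. Soft spring: it starts to move at about 2.4 N, is 4 mm down at about 5 N and bottoms hard at 8 N; springs back by itself. Counts as pressed past 0.003 (aim for 4 to 6 mm; a push over 20 N is too rough).
- beaker: Empty red plastic beaker, 72 mm across the rim, 80 mm tall, loose on the pan of balance_1 (within 10 mm of the pan's centre). Origin: centre of its underside.
- jar: Amber glass jar with black cap, 66 mm across, 80 mm tall, loose on the pan of balance_2. Origin: centre of its underside.
- pot: Small orange pigment pot with white cap, 40 mm across, 42 mm tall, loose on the bench between the balances. Origin: centre of its underside.
- cylinder: Clear plastic measuring cylinder, 56 mm across, 150 mm tall, loose on the bench, between the balances and beyond the pot. Origin: centre of its underside.

How it is judged (in metres and radians):
On the way, in this order (a step that is already met when the one before it is completed fails the run):
1. the blue key of the beaker's balance is pressed by the fingers, its green key up (value of joint power_1 above 0.003 m and value of joint tare_1 below 0.0015 m and contact force between the fingers and balance_1 above 0.5 N), for 0.1 s.
2. the blue key has come up again, with the green key still up (value of joint each of power_1, tare_1 below 0.0015 m), for 0.1 s.
3. the green key of the beaker's balance is pressed by the fingers, its blue key up (value of joint tare_1 above 0.003 m and value of joint power_1 below 0.0015 m and contact force between the fingers and balance_1 above 0.5 N), for 0.1 s.
At the end, for the whole second after the job is handed in: All six keys are up (travel under 1.5 mm), and beaker, jar, pot and measuring cylinder stand upright (within 0.1 rad), at rest, within 8 mm of where they started (all of step 2 and value of joint each of units_1, power_2, units_2, tare_2 below 0.0015 m and distance of each of beaker, jar, pot, cylinder from where it was at the start of the episode below 0.008 m and angle between each of beaker, jar, pot, cylinder's own z axis and vertical below 0.1 rad and linear speed of each of beaker, jar, pot, cylinder below 0.02 m/s); the robot touches nothing.
It fails at once if a yellow key goes down more than 2 mm (value of joint any of units_1, units_2 above 0.002 m).
It fails at once if the other balance or one of its keys is touched with more than 1 N (contact force between any of the fingers, the arm and balance_2 above 1 N).
It fails at once if the beaker's balance or its keys are pushed with more than 20 N (contact force between any of the fingers, the arm and balance_1 above 20 N).
It fails at once if a vessel is touched with more than 0.5 N (contact force between any of the fingers, the arm and beaker above 0.5 N or contact force between any of the fingers, the arm and jar above 0.5 N or contact force between any of the fingers, the arm and pot above 0.5 N or contact force between any of the fingers, the arm and cylinder above 0.5 N).
It fails at once if a vessel is shifted more than 8 mm, lifted or tipped (distance of any of beaker, jar, pot, cylinder from where it was at the start of the episode above 0.008 m or angle between any of beaker, jar, pot, cylinder's own z axis and vertical above 0.15 rad).
It also fails if it takes over 40 s, if anything falls off the work surface, if the arm or the gripper's body presses on something with over 40 N, if the wrist force passes 120 N, or if a joint passes its speed limit or range.

## Working session

There is one attempt and no reset: what is moved stays moved. The work goes in short steps, Python scripts to look and compute and a tool call to move; the robot and the scene stay as the last step left them, time stands still between calls to the robot, and variables do not carry over. Pictures are saved under pics/ and viewed, at most 10 in all, crops included, and the job is handed in when it is done.

```bash
mkdir -p pics; ls; python3 - <<'E'
from station import r, camrig
import cv2,numpy as np
for n in("top","side"):
    c=camrig.capture(n); cv2.imwrite(f"pics/{n}0.png",c["pixels"][:,:,::-1]); np.savez(f"{n}0.npz",**c)
    print(n,c["K"].tolist(),c["distortion"],c["world_from_camera"].round(3).tolist())
s=r.sense();print(s["time_s"],s["tcp_pos"],s["ee_rot"],s["wrist_force"],s["gripper_width"])
E
```

```text
pics
station.py
top [[393.6278695130895, 0.0, 258.449067580461], [0.0, 393.6278695130895, 184.9829410359212], [0.0, 0.0, 1.0]] [0.04406941 0.         0.         0.         0.        ] [[0.002, 0.994, -0.105, 0.518], [-1.0, 0.001, -0.009, -0.026], [-0.009, 0.105, 0.994, 0.978], [0.0, 0.0, 0.0, 1.0]]
side [[442.35248531482415, 0.0, 251.93270944561021], [0.0, 442.35248531482415, 188.37771040736448], [0.0, 0.0, 1.0]] [-0.04186236  0.          0.          0.          0.        ] [[-0.861, 0.34, -0.379, 0.283], [-0.509, -0.594, 0.623, 0.577], [-0.013, 0.729, 0.684, 0.718], [0.0, 0.0, 0.0, 1.0]]
0.1 [ 0.15375657 -0.60523067  0.22158499] [[-9.69259456e-01 -2.46040144e-01 -5.95573943e-04]
 [-2.46040837e-01  9.69257658e-01  1.87047992e-03]
 [ 1.17051457e-04  1.95951586e-03 -9.99998073e-01]] [ 0.36850762  0.05109533 -0.01193023] 1.0020060129232915
```

View pics/top0.png

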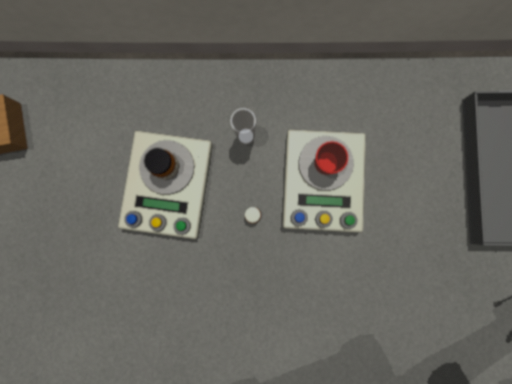

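View pics/side0.png

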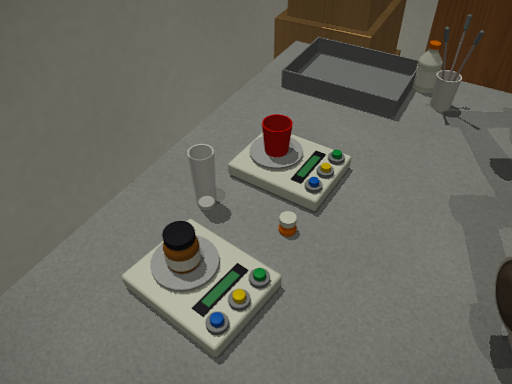

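The top view shows the red beaker's balance on the right, with its blue key at about (299,217), yellow at (324,219) and green at (348,220). In the side view the same keys are at (314,184), (326,170) and (337,156). Next I'll locate them by ray casting.

```bash
cat > loc.py <<'E'
import cv2,numpy as np
def ray(c,uv,z):
    p=cv2.undistortPoints(np.float64([[uv]]),c["K"],c["distortion"])[0,0]
    T=c["world_from_camera"]; d=T[:3,:3]@[p[0],-p[1],-1]; o=T[:3,3]
    return o+d*(z-o[2])/d[2]
E
python3 - <<'E'
import cv2,numpy as np
from loc import ray
P={"top":[(299,217),(324,219),(348,220)],"side":[(314,184),(326,170),(337,156)]}
for n in P:
    c=np.load(n+"0.npz"); h=cv2.cvtColor(c["pixels"],cv2.COLOR_RGB2HSV)
    for k,uv,hr in zip("BYG",P[n],[(105,130),(20,35),(50,85)]):
        m=cv2.inRange(h,(hr[0],120,60),(hr[1],255,255)); w=np.zeros_like(m); cv2.circle(w,uv,12,255,-1)
        m&=w; v,u=np.nonzero(m); q=(u.mean(),v.mean())
        print(n,k,len(u),np.round(q,1),ray(c,q,.062).round(4), float(c["z_map"][int(q[1]),int(q[0])]))
E
```

```text
top B 66 [299.2 217.1] [ 0.5397 -0.1118  0.062 ] 0.9108443260192871
top Y 83 [324.3 218.3] [ 0.5369 -0.1699  0.062 ] 0.9083779454231262
top G 54 [349.5 219.9] [ 0.5336 -0.2277  0.062 ] 0.909201979637146
side B 86 [313.5 181.5] [ 0.5397 -0.1063  0.062 ] 0.9696664810180664
side Y 85 [325.4 167.4] [ 0.5362 -0.1634  0.062 ] 1.003395915031433
side G 50 [336.5 152.6] [ 0.5353 -0.2259  0.062 ] 1.039347529411316
```

The rows are not in the units I measure in: shifts go in shares of 0.75 m and turns go in shares of 4 rad. I convert before sending: -0.24 m / 0.75 = -0.32, 0.19 m / 0.75 = 0.2533, 14.2 degrees / 229.1831 = 0.062.

>>> hand_motion:
  steps: {"plan":[[0, -0.04, 0.032, 0, 0, 0, 0.0087], [0, -0.08, 0.064, 0, 0, 0, 0.0218], [0, -0.12, 0.096, 0, 0, 0, 0.0349], [0, -0.16, 0.128, 0, 0, 0, 0.048], [0, -0.2, 0.16, 0, 0, 0, 0.062], [0, -0.24, 0.192, 0, 0, 0, 0.062], [0, -0.28, 0.224, 0, 0, 0, 0.062], [0, -0.32, 0.2533, 0, 0, 0, 0.062]]}

```text
time_s: 0.9
tcp_pos: [0.3402, -0.3608, 0.2223]
ee_rot: [[-1.0, -0.001, -0.0], [-0.001, 1.0, 0.001], [0.0, 0.001, -1.0]]
wrist_force: [-0.2, -0.8, -0.0]
gripper_width: 0.356
gripper_force: 0.0
```

```bash
python3 -c "
from station import r, camrig
s=r.sense();print(s['tcp_pos'],s['ee_rot'].round(3),s['wrist_force'])"
```

```text
[ 0.34015744 -0.36082856  0.22229656] [[-1.    -0.001 -0.   ]
 [-0.001  1.     0.001]
 [ 0.     0.001 -1.   ]] [-0.15849744 -0.80398113 -0.04798582]
```

To row units: 0.251 m / 0.75 = 0.3347, -0.199 m / 0.75 = -0.2653.

>>> hand_motion:
  steps: {"plan":[[0, -0.0373, 0.048, 0.0133, 0, 0, 0], [0, -0.0747, 0.096, 0.0267, 0, 0, 0], [0, -0.112, 0.144, 0.0467, 0, 0, 0], [0, -0.1493, 0.192, 0.0667, 0, 0, 0], [0, -0.1867, 0.24, 0.0867, 0, 0, 0], [0, -0.2267, 0.2867, 0.1067, 0, 0, 0], [0, -0.2653, 0.3347, 0.12, 0, 0, 0], [0, -0.2653, 0.3347, 0.1333, 0, 0, 0]]}

```text
time_s: 1.7
tcp_pos: [0.5418, -0.1077, 0.1216]
ee_rot: [[-1.0, -0.006, 0.001], [-0.006, 1.0, -0.0], [-0.001, -0.0, -1.0]]
wrist_force: [-0.3, -0.2, -1.7]
gripper_width: 0.007
gripper_force: 0.0
```

>>> hand_motion:
  steps: {"plan":[[0, 0, 0, 0, 0, 0, 0], [0, 0, 0, 0, 0, 0, 0], [0, 0, 0, 0, 0, 0, 0]]}

```text
time_s: 2.0
tcp_pos: [0.5381, -0.1122, 0.1232]
ee_rot: [[-1.0, 0.0, 0.001], [0.0, 1.0, -0.0], [-0.001, -0.0, -1.0]]
wrist_force: [-0.3, -1.1, 0.0]
gripper_width: 0.003
gripper_force: 0.0
```

```bash
python3 - <<'E'
from station import r, camrig
import cv2,numpy as np
s=r.sense();print(s['tcp_pos'],s['wrist_force'])
a=[cv2.resize(camrig.capture(n)["pixels"][y:y+150,x:x+200,::-1],(400,300)) for n,x,y in(("top",220,110),("side",220,70))]
cv2.imwrite("pics/a1.png",np.hstack(a))
E
```

```text
[ 0.53810002 -0.11218763  0.12315352] [-0.26870436 -1.14881695  0.01979638]
```

View pics/a1.png

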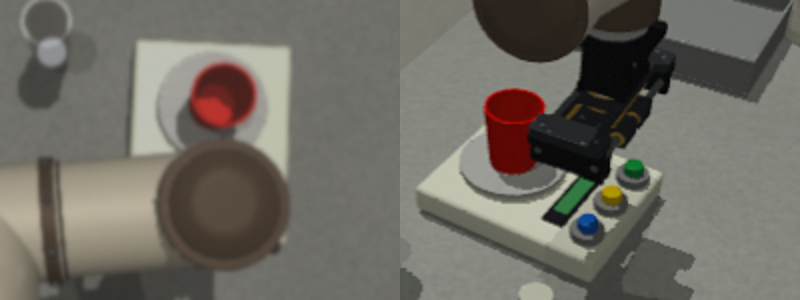

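The side view shows the shut fingertips at crop pixel (600,175), above the blue key at (588,225). The gripper body clears the beaker, so I'll descend.

>>> hand_motion:
  steps: {"plan":[[0, -0.0013, 0.0013, 0.0267, 0, 0, 0], [0, -0.0013, 0.0013, 0.0507, 0, 0, 0], [0, -0.0013, 0.0013, 0.064, 0, 0, 0], [0, -0.0013, 0.0013, 0.0693, 0, 0, 0], [0, -0.0013, 0.0013, 0.0693, 0, 0, 0], [0, -0.0013, 0.0013, 0.0693, 0, 0, 0]]}

```text
time_s: 2.7
tcp_pos: [0.5401, -0.1104, 0.0713]
ee_rot: [[-1.0, -0.001, 0.001], [-0.001, 1.0, -0.0], [-0.001, -0.0, -1.0]]
wrist_force: [0.3, -0.3, 0.6]
gripper_width: -0.002
gripper_force: 0.0
```

>>> hand_motion:
  steps: {"plan":[[0, 0, 0, 0.0027, 0, 0, 0], [0, 0, 0, 0.0053, 0, 0, 0], [0, 0, 0, 0.008, 0, 0, 0], [0, 0, 0, 0.0107, 0, 0, 0], [0, 0, 0, 0.0107, 0, 0, 0], [0, 0, 0, 0.0107, 0, 0, 0]]}

```text
time_s: 3.3
tcp_pos: [0.5396, -0.1103, 0.0629]
ee_rot: [[-1.0, -0.001, 0.0], [-0.001, 1.0, -0.0], [-0.0, -0.0, -1.0]]
wrist_force: [-1.3, 0.5, 3.3]
gripper_width: 0.007
gripper_force: 1.6
```

To row units: 0.004 m / 0.75 = 0.0053, 0.002 m / 0.75 = 0.0027.

>>> hand_motion:
  steps: {"plan":[[0, 0, 0, 0.0027, 0, 0, 0], [0, 0, 0, 0.0053, 0, 0, 0], [0, 0, 0, 0.0053, 0, 0, 0], [0, 0, 0, 0.0053, 0, 0, 0], [0, 0, 0, 0.0053, 0, 0, 0]]}

```text
time_s: 3.8
tcp_pos: [0.5397, -0.1103, 0.059]
ee_rot: [[-1.0, -0.001, 0.0], [-0.001, 1.0, -0.0], [-0.0, -0.0, -1.0]]
wrist_force: [-2.1, 0.6, 6.6]
gripper_width: 0.004
gripper_force: 3.0
```

The blue key is about 5 mm down. Now I'll lift off and traverse to the green key.

To row units: -0.05 m / 0.75 = -0.0667, -0.035 m / 0.75 = -0.0467.

>>> hand_motion:
  steps: {"plan":[[0, 0, 0, 0, 0, 0, 0], [0, 0, 0, -0.0133, 0, 0, 0], [0, 0, 0, -0.0467, 0, 0, 0], [0, 0, 0, -0.0667, 0, 0, 0], [0, 0, 0, -0.0667, 0, 0, 0], [0, 0, 0, -0.0667, 0, 0, 0], [0, 0, 0, -0.0667, 0, 0, 0]]}

```text
time_s: 4.5
tcp_pos: [0.5386, -0.1103, 0.1074]
ee_rot: [[-1.0, -0.001, -0.002], [-0.001, 1.0, 0.0], [0.002, 0.0, -1.0]]
wrist_force: [1.0, 0.6, 0.7]
gripper_width: 0.008
gripper_force: 0.0
```

>>> hand_motion:
  steps: {"plan":[[0, 0.0013, -0.04, 0, 0, 0, 0], [0, 0.004, -0.08, 0, 0, 0, 0], [0, 0.0067, -0.12, 0, 0, 0, 0], [0, 0.0067, -0.1467, 0, 0, 0, 0], [0, 0.0067, -0.1547, 0, 0, 0, 0], [0, 0.0067, -0.1547, 0, 0, 0, 0], [0, 0.0067, -0.1547, 0, 0, 0, 0]]}

```text
time_s: 5.2
tcp_pos: [0.5343, -0.2257, 0.1079]
ee_rot: [[-1.0, -0.001, -0.001], [-0.001, 1.0, 0.0], [0.001, 0.0, -1.0]]
wrist_force: [0.1, 0.2, 0.1]
gripper_width: 0.005
gripper_force: 0.0
```

```bash
python3 - <<'E'
from station import r, camrig
import cv2
cv2.imwrite("pics/s2.png",cv2.resize(camrig.capture("side")["pixels"][70:220,220:420,::-1],(800,600)))
E
```

```text
(no output)
```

View pics/s2.png

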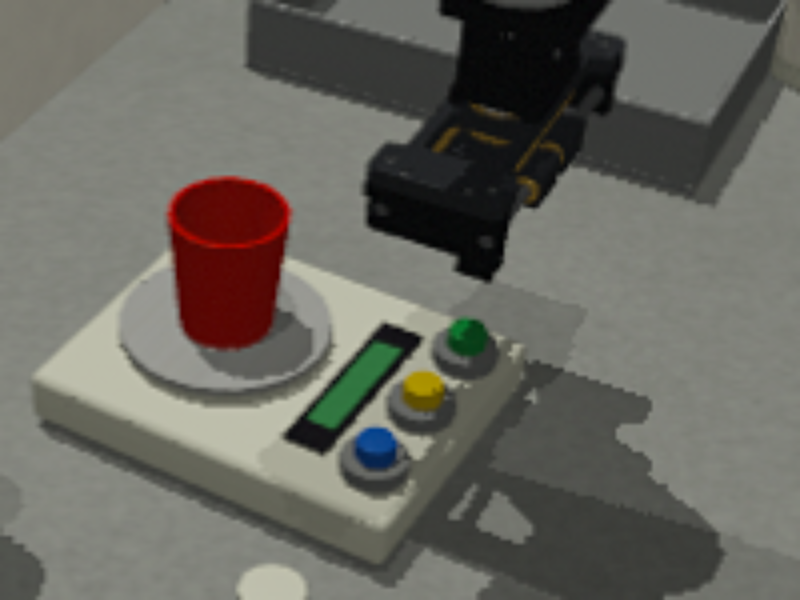

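The blue key is up again at (377,445). The fingertips at (478,270) hang above the green key at (467,337), so I'll press it. TCP z goes from 0.108 to 0.071 and then to 0.059.

To row units: 0.044 m / 0.75 = 0.0587, 0.042 m / 0.75 = 0.056.

>>> hand_motion:
  steps: {"plan":[[0, 0, 0, 0.02, 0, 0, 0], [0, 0, 0, 0.04, 0, 0, 0], [0, 0, 0, 0.048, 0, 0, 0], [0, 0, 0, 0.048, 0, 0, 0], [0, 0, 0, 0.0507, 0, 0, 0], [0, 0, 0, 0.0533, 0, 0, 0], [0, 0, 0, 0.056, 0, 0, 0], [0, 0, 0, 0.0587, 0, 0, 0]]}

```text
time_s: 6.05
tcp_pos: [0.5348, -0.2264, 0.0648]
ee_rot: [[-1.0, -0.001, 0.001], [-0.001, 1.0, -0.0], [-0.001, -0.0, -1.0]]
wrist_force: [-0.1, -0.9, 0.0]
gripper_width: 0.005
gripper_force: 0.0
```

>>> hand_motion:
  steps: {"plan":[[0, 0, 0, 0.0027, 0, 0, 0], [0, 0, 0, 0.0027, 0, 0, 0]]}

```text
time_s: 6.25
tcp_pos: [0.5348, -0.2263, 0.0628]
ee_rot: [[-1.0, -0.001, 0.0], [-0.001, 1.0, -0.0], [-0.0, -0.0, -1.0]]
wrist_force: [-1.6, 0.4, 4.0]
gripper_width: 0.004
gripper_force: 1.7
```

To row units: 0.004 m / 0.75 = 0.0053, 0.002 m / 0.75 = 0.0027.

>>> hand_motion:
  steps: {"plan":[[0, 0, 0, 0.0027, 0, 0, 0], [0, 0, 0, 0.0053, 0, 0, 0], [0, 0, 0, 0.0053, 0, 0, 0], [0, 0, 0, 0.0053, 0, 0, 0], [0, 0, 0, 0.0053, 0, 0, 0]]}

```text
time_s: 6.75
tcp_pos: [0.5348, -0.2264, 0.0591]
ee_rot: [[-1.0, -0.001, 0.0], [-0.001, 1.0, -0.0], [-0.0, -0.0, -1.0]]
wrist_force: [-0.9, 0.8, 5.5]
gripper_width: 0.004
gripper_force: 3.0
```

The green key is also about 5 mm down. Now I'll withdraw upwards.

To row units: -0.13 m / 0.75 = -0.1733, -0.1 m / 0.75 = -0.1333.

>>> hand_motion:
  steps: {"plan":[[0, 0, 0, 0, 0, 0, 0], [0, 0, 0, -0.0133, 0, 0, 0], [0, 0, 0, -0.0467, 0, 0, 0], [0, 0, 0, -0.0933, 0, 0, 0], [0, 0, 0, -0.1333, 0, 0, 0], [0, 0.04, 0, -0.1733, 0, 0, 0], [0, 0.0667, 0, -0.1733, 0, 0, 0], [0, 0.0667, 0, -0.1733, 0, 0, 0]]}

```text
time_s: 7.55
tcp_pos: [0.4826, -0.2262, 0.1898]
ee_rot: [[-1.0, 0.0, 0.001], [0.0, 1.0, 0.001], [-0.001, 0.001, -1.0]]
wrist_force: [-0.0, 0.9, -0.0]
gripper_width: 0.004
gripper_force: 0.0
```

>>> hand_motion:
  steps: {"plan":[[0, 0, 0, 0, 0, 0, 0], [0, 0, 0, 0, 0, 0, 0], [0, 0, 0, 0, 0, 0, 0], [0, 0, 0, 0, 0, 0, 0]]}

```text
time_s: 7.95
tcp_pos: [0.485, -0.2263, 0.1878]
ee_rot: [[-1.0, -0.001, -0.001], [-0.001, 1.0, 0.0], [0.001, 0.0, -1.0]]
wrist_force: [-0.5, 0.8, 0.6]
gripper_width: 0.003
gripper_force: 0.0
```

```bash
python3 - <<'E'
from station import r, camrig
import cv2
cv2.imwrite("pics/s3.png",camrig.capture("side")["pixels"][:,:,::-1])
E
```

```text
(no output)
```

View pics/s3.png

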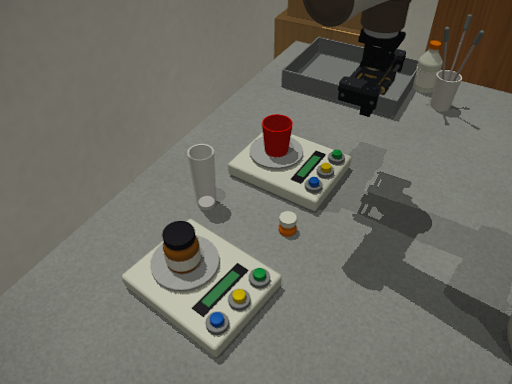

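All the keys are up, the vessels are where they started (beaker at (277,135), pot at (288,224)), and the gripper is clear.

```bash
python3 -c "
from station import r, camrig
print(r.finish_job())"
```

```text
the job is handed in; nothing more can be done
None
```

I pressed the blue key of the beaker's balance and let it come up, then pressed its green key (each about 5 mm down at roughly 6 N), withdrew clear of everything and handed the job in; no verdict was returned.

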